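# Snap the pan covers home and switch the paste warmer on

## Task

The two pans of bean paste in the warmer have their covers only resting on: press both covers down at their corners, firmly but without forcing them, until every corner has snapped fully home, and finish with a firm push to be sure that nothing gives any more. Then switch the warmer on by pushing in the upper half of the rocker on its sloping front. Leave the things around it where they are.

Things in the scene. Friction and masses are not known exactly. Their poses are not given: they have to be found in the camera images.
- warmer: Stainless countertop paste warmer, fixed to the bench, 410 mm wide (y), 170 mm deep (x) plus a 65 mm deep console along the foot of its front. Origin: centre of the casing's underside, on the bench; its front is at -x, y is its left, z up. Deck at z = 210 mm, front edge x = -85. Two covered pans, centres at x = 0, y = +97 and -97; their rims (108 x 176 mm) stand at z = 212.
- panel (a point): Centre of the warmer's flat console panel, axes as the warmer's. The panel runs from x = -80, z = 125 mm (warmer frame) down towards the robot to x = -145, z = 70: 40 degrees from level, its outward normal leaning 40 degrees from vertical towards -x. The deck stands so close above it that an upright gripper fouls the deck; leaning along the normal there is room.
- thermostat (a point): Centre of the foot of the black round thermostat knob (38 mm across, 18 mm high) on the panel, at warmer y = +85 mm. It needs no setting.
- cover_left: Loose off-white rigid plastic cover of the left pan (warmer y = +97 mm), 112 x 180 mm (x, y), 0.1 kg. Origin: centre of the underside of its 5 mm flange. A plug reaches 10 mm down into the pan. At each corner a raised thumb pad, 22 x 28 mm. Home: firm on the rim, origin at warmer z = 214 mm, all pads at z = 220.5. A corner standing up holds pads 3 to 6 mm high; the cover can then rock.
- cover_right: The like cover of the right pan (warmer y = -97 mm). Under each corner of both covers a springy sealing lip holds the corner 6 mm up until about 12 N on its thumb pad snaps it under (it gives way within 5 mm) and it stays down. At the start all corners stand up. A firm push is 15 to 30 N; more than 60 N on a cover would crack it.
- left_near_left (a point): Top centre of the near-left thumb pad of the left cover (near = towards the warmer's front, left = the warmer's +y), at (-42, +73, 6.5) mm in the cover's frame.
- left_near_right (a point): Top centre of the near-right thumb pad of the left cover (near = towards the warmer's front, left = the warmer's +y), at (-42, -73, 6.5) mm in the cover's frame.
- left_far_right (a point): Top centre of the far-right thumb pad of the left cover (near = towards the warmer's front, left = the warmer's +y), at (+42, -73, 6.5) mm in the cover's frame.
- left_far_left (a point): Top centre of the far-left thumb pad of the left cover (near = towards the warmer's front, left = the warmer's +y), at (+42, +73, 6.5) mm in the cover's frame.
- right_near_left (a point): Top centre of the near-left thumb pad of the right cover (near = towards the warmer's front, left = the warmer's +y), at (-42, +73, 6.5) mm in the cover's frame.
- right_near_right (a point): Top centre of the near-right thumb pad of the right cover (near = towards the warmer's front, left = the warmer's +y), at (-42, -73, 6.5) mm in the cover's frame.
- right_far_right (a point): Top centre of the far-right thumb pad of the right cover (near = towards the warmer's front, left = the warmer's +y), at (+42, -73, 6.5) mm in the cover's frame.
- right_far_left (a point): Top centre of the far-left thumb pad of the right cover (near = towards the warmer's front, left = the warmer's +y), at (+42, +73, 6.5) mm in the cover's frame.
- switch (a joint): Angle of the black rocker switch (rad): 0 = off (upper half standing out), 0.4 = on (upper half pushed in). The rocker, 44 mm long up the slope and 26 mm wide, pivots about its middle (warmer x = -105, y = -105, z = 107 mm) and is over-centre: its upper half takes about 5 N at first, then less, and past 0.2 it flips over and stays.
- switch_upper (a point): Point on the face of the rocker's upper half (the half nearer the deck), 15 mm up the slope from the pivot, on the rocker's middle; it moves with the rocker. Off, it stands 11 mm proud of the panel; on, about 5 mm. Its z axis turns with the rocker and is the panel's outward normal (leaning 40 degrees from vertical towards the warmer's -x) when off.
- bowl: Bystander: empty steel bowl, 170 mm across, 65 mm high, loose; origin centre of its foot.
- cake_ring: Bystander: steel cake ring, 156 mm across, 50 mm high, loose; origin centre of its underside.
- spatula_grip (a point): Bystander: blue-handled spatula, 270 mm long, lying on the bench; this point is on its handle.
There are look-alikes about, which are no part of the job. Leave any brown or red look-alike of the cover_left alone.

How it is judged:
By the outcome, as a careful person would: the job done as asked, in the order asked, and still so for the second after the job is handed in, with the robot touching nothing.
It also fails if it takes over 56 s, if anything falls off the work surface, if the arm or the gripper's body presses on something with over 40 N, if the wrist force passes 120 N, or if a joint passes its speed limit or range.

## Robot

A 6-joint arm with a two-finger parallel gripper is mounted at the origin on the work surface. World frame = base frame: x ahead of the robot, y to its left, z up, the work surface at z = 0. Lengths are in mm, angles in rad, forces in N, time in s.
With the tool pointing down it reaches from about 300 to 775 mm from the base axis. Payload 14.6 kg.
Tool frame: the origin (TCP) lies between the finger pads; the fingertips stand 8 mm ahead of it and the grasp point (between the pads) lies 11 mm behind it; z points along the fingers, y is the direction in which the jaws open and shut (so a half turn about z gives the same grasp; the last joint's range is limited). The gripper opens to 94 mm and grips with 3 to 60 N. Pads are 16 mm wide; open, the fingers measure 119 mm over their backs; the gripper's body (75 mm by 177 mm) begins 78 mm behind the grasp point.
Start: joints at [1.254, 0.3, 1.521, -0, 1.321, -0.067], TCP at [135.963, 532.92, 213.446] pointing down, gripper open.
Joint ranges: [-3.03, 3.03], [-0.79, 2.21], [0.23, 2.52], [-1.04, 4.18], [0, 3.07], [-2.55, 2.55]. Speed limits (rad/s): [2.22, 2.22, 2.57, 3.14, 3.14, 3.14].

## Interface

Orientations are given as [roll, pitch, yaw] about the fixed x, y, z axes, in that order (R = Rz(yaw) Ry(pitch) Rx(roll)).
In Python, from cell import manip, cams, models gives the robot as it stands. The module is installed in compiled form; this text tells all that it offers.
- The arm moves only by the shell command python3 -m pendant 'ROWS' [OPENING] [FORCE]. ROWS is JSON, a list that holds one entry, the list of rows, each a list of 4 numbers: the shift along the tool's x, y, z in cm, then the turn about the tool's z in rad. In form: [[[x, y, z, roll], ...]]. A call has 1 to 5 rows; each row is the pose to reach, as a shift and turn from the pose commanded when the call began, along the tool's axes at that moment; what a row does not reach only later rows make up. A row lasts 1/10 s, in which the tool goes at most 50 mm and 8.59 degrees, less where a joint would pass 70% of its speed; a pose out of reach is approached as far as the arm can. A call with a gripper value outside its range is refused whole. OPENING is the opening, from -1 (shut) to 1 (fully open), so that 0 is half open, set as the call begins (- or left out, the last holds). The fingers move at their own pace and stop on an object; FORCE is the grip in N (left out, the last holds). Time passes only in rows, so rows that repeat a pose let the fingers close. It gives the time, the measured TCP pose, the force and the opening at its end, in the units of the state.
- manip.read_state(): the state, without advancing time (a new reading comes with each control period).
- cams.camera(name): name is "side" or "top" or "wrist"; returns a dict with "frame" (384x512x3 uint8, red, green, blue), "K" (3x3 intrinsics, pixels), "D" ([k1, k2, p1, p2, k3] as OpenCV has them; the pictures are not rectified), "pose" (4x4, takes a point from camera to world coordinates). Camera axes: x right, y down, z forward; pixel columns grow to the right and rows downward; lengths in mm; the calibration is good to about 2 mm. A picture is of the moment at which its call begins. There is no depth.
- manip.sign_off(): hands the job in, once; it reports no verdict.
Trained networks look in the newest picture that a camera, given by its name, has taken for a name from the list of things; names that differ only in an ending like _2 or _b are one class to them, and where a whole thing is asked for, a point or a joint stands for the part that bears it (a point fixed in the world has none). Each returns a list of dicts, best first, with "score" (0 to 1); they miss things now and then, are a little off and sometimes report something else, mostly with a low value. They report only what shows in the picture. A call takes as long as a camera call. They do not tell look-alikes from the thing itself.
- models.regions_of(camera, name): "pixels" (384x512 bool, what is visible of it) and "point" ([column, row] in pixels, amid what is visible of it).
The state is a dict: "clock": time; "joints": joint angles; "qd": joint speeds; "effort": joint torques, N m; "eef_pos": TCP position; "eef_rot": TCP orientation; "wrist_force": force on the tool from outside, world axes, zero at the start; "moment": the same for the moment, N m; "finger_gap": finger opening in mm.
Only numpy, scipy, OpenCV 4.12 (cv2) and the standard library are available. Lean on these libraries where they do the work, as an engineer would, in place of code of your own. Each camera call takes 0.05 s, during which the arm holds its last target.

## Working session

There is one attempt and no reset: what is moved stays moved. The work goes in short steps, Python scripts to look and compute and a shell command to move; the robot and the scene stay as the last step left them, time stands still between calls to the robot, and variables do not carry over. Pictures are saved under pics/ and viewed, and the job is handed in when it is done.

```bash
mkdir -p pics; ls; cat > h.py <<'E'
import numpy as np, cv2
from cell import manip, cams, models
E
python3 - <<'E'
from h import *
s=manip.read_state(); print(s)
for n in ["side","top","wrist"]:
    c=cams.camera(n); cv2.imwrite(f"pics/{n}0.png",c["frame"][:,:,::-1]); print(n,c["K"],c["D"],np.round(c["pose"],3))
    for m in ["warmer","cover_left","cover_right","switch_upper","thermostat","bowl","cake_ring"]:
        for d in models.regions_of(n,m)[:5]: print(m,round(d["score"],2),d["point"],d["pixels"].sum())
print(manip.read_state()["clock"])
E
```

```text
pics
{'clock': 0.0, 'joints': array([ 1.25438401e+00,  3.00453129e-01,  1.52160304e+00,  1.63051952e-05,
        1.32070248e+00, -6.65676010e-02]), 'qd': array([ 0.00022531,  0.00057325,  0.00058115,  0.00010305, -0.00053623,
       -0.00020747]), 'effort': array([ 1.82052067e-03, -5.31812632e+01, -3.52729011e+01,  7.09197437e-02,
        2.45045620e-02, -8.44087458e-05]), 'eef_pos': array([135.88889101, 532.67697066, 212.88689445]), 'eef_rot': array([-3.14043029e+00, -9.33187364e-05,  2.89174384e+00]), 'wrist_force': array([0.56503037, 0.45697909, 0.19337603]), 'moment': array([ 0.01497197, -0.03302882,  0.01663995]), 'finger_gap': 93.89808768144088}
side [[413.00623221   0.         256.00256454]
 [  0.         413.00623221 184.93274042]
 [  0.           0.           1.        ]] [-0.11166703  0.          0.          0.          0.        ] [[-9.950000e-01 -5.300000e-02  8.300000e-02  4.091570e+02]
 [-9.700000e-02  6.440000e-01 -7.590000e-01  1.062976e+03]
 [-1.300000e-02 -7.630000e-01 -6.460000e-01  1.058432e+03]
 [ 0.000000e+00  0.000000e+00  0.000000e+00  1.000000e+00]]
warmer 0.
[... 833 characters left out ...]
cover_left 0.68 [211.1, 178.8] 2369
cover_right 0.98 [277.2, 168.1] 2280
switch_upper 0.65 [278.7, 171.1] 2285
switch_upper 0.57 [279.2, 217.9] 91
thermostat 0.59 [246.9, 204.6] 6580
bowl 0.66 [384.0, 200.5] 1880
cake_ring 0.23 [276.1, 170.8] 2206
wrist [[269.51036092   0.         251.35308853]
 [  0.         269.51036092 188.82566897]
 [  0.           0.           1.        ]] [-0.01885254  0.          0.          0.          0.        ] [[ 2.47000e-01  9.30000e-01  2.71000e-01  5.74180e+01]
 [ 9.69000e-01 -2.37000e-01 -6.90000e-02  5.52423e+02]
 [ 0.00000e+00  2.80000e-01 -9.60000e-01  3.83865e+02]
 [ 0.00000e+00  0.00000e+00  0.00000e+00  1.00000e+00]]
cake_ring 0.6 [269.4, 349.2] 853
1.2
```

View pics/top0.png

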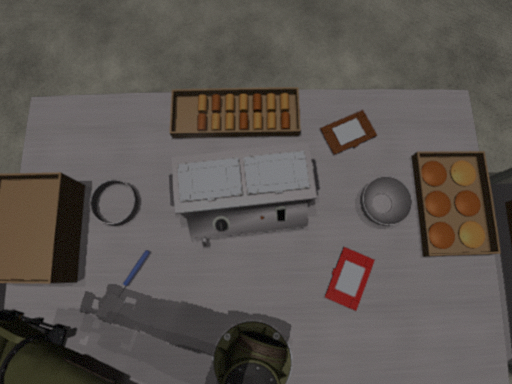

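View pics/side0.png

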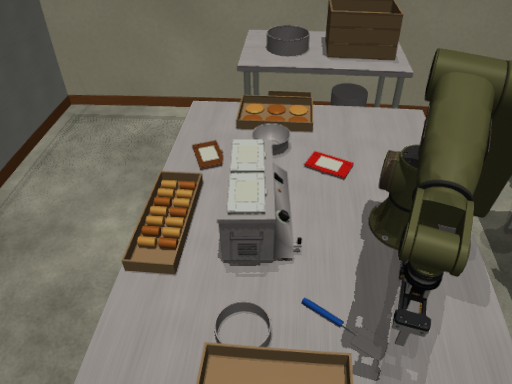

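View pics/wrist0.png

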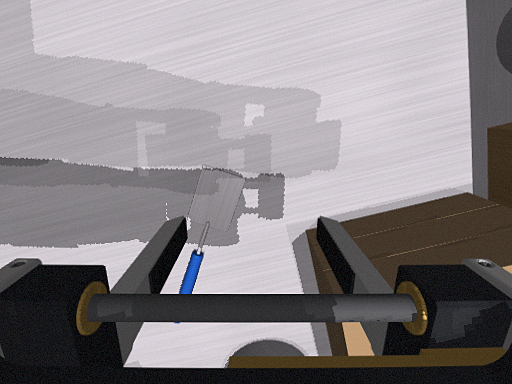

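```bash
python3 - <<'E'
from h import *
t=cv2.imread("pics/top0.png")[130:260,155:335]; cv2.imwrite("pics/tc.png",cv2.resize(t,None,fx=4.4,fy=4.4,interpolation=cv2.INTER_CUBIC))
t=cv2.imread("pics/side0.png")[130:265,205:315]; cv2.imwrite("pics/sc.png",cv2.resize(t,None,fx=4.4,fy=4.4,interpolation=cv2.INTER_CUBIC))
E
```

```text
(no output)
```

View pics/tc.png

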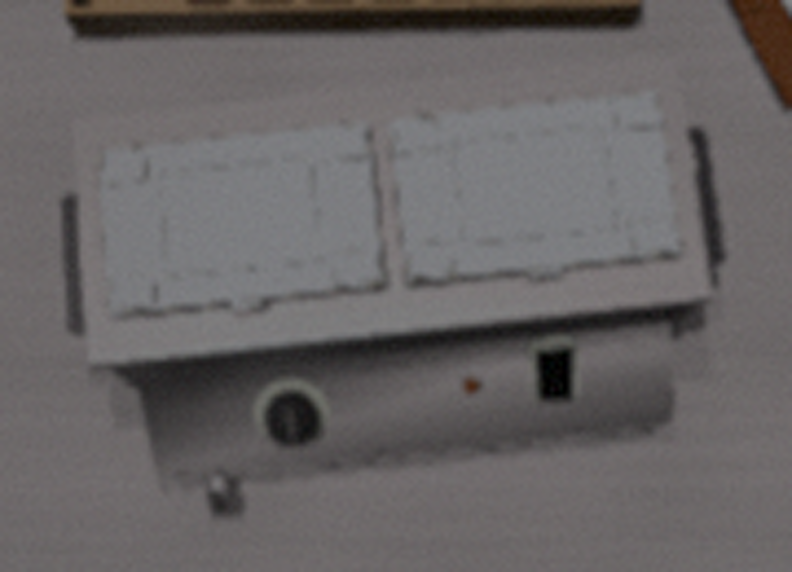

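View pics/sc.png

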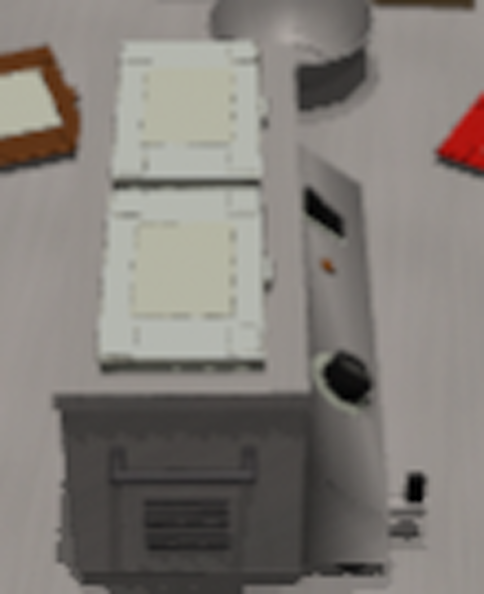

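```bash
cat > fit.py <<'E'
from h import *
from scipy.optimize import least_squares
K={};
for n in ["top","side"]: c=cams.camera(n); K[n]=(c["K"],c["D"],c["pose"])
def proj(n,P):
    k,d,T=K[n]; W=np.linalg.inv(T); r,_=cv2.Rodrigues(W[:3,:3])
    return cv2.projectPoints(np.array(P,float),r,W[:3,3],k,np.array(d))[0][:,0]
kn=np.array([-112.5-18*0.643*0,85,97.5]); kt=kn+18*np.array([-.643,0,.766])
rk=np.array([-105,-105,107])+6*np.array([-.643,0,.766])
z=219
obs={"top":[((-85,205,210),(90,362)),((-85,-205,210),(712,298)),((85,205,210),(78,120)),((85,-205,210),(683,75)),(kt,(293,420)),(rk,(555,374)),
 ((-56,187,z),(112,315)),((-56,7,z),(385,287)),((56,7,z),(370,122)),((56,187,z),(103,152)),
 ((-56,-7,z),(410,284)),((-56,-187,z),(682,253)),((56,-187,z),(655,92)),((56,-7,z),(388,120))],
"side":[((-85,205,210),(308,392)),((85,205,210),(55,398)),(kt,(352,375)),(rk,(323,212)),
 ((-56,187,z),(265,360)),((56,187,z),(100,355)),((56,7,z),(113,187)),((-56,7,z),(260,187)),((-56,-7,z),(261,179)),((56,-7,z),(114,179)),((-56,-187,z),(256,42)),((56,-187,z),(123,42))]}
off={"top":(155,130),"side":(205,130)}
def res(p,full=False):
    c,s=np.cos(p[2]),np.sin(p[2]); out=[]
    for n in obs:
        P=np.array([o[0] for o in obs[n]]); P=np.c_[c*P[:,0]-s*P[:,1]+p[0],s*P[:,0]+c*P[:,1]+p[1],P[:,2]]
        u=np.array([o[1] for o in obs[n]])/4.4+off[n]
        out.append(proj(n,P)-u)
    return out if full else np.concatenate(out).ravel()
r=least_squares(res,[520,0,0.05],loss="soft_l1"); print(r.x); 
for o in res(r.x,True): print(np.round(o,1).tolist())
c,s=np.cos(r.x[2]),np.sin(r.x[2])
W=lambda x,y,z:np.round([c*x-s*y+r.x[0],s*x+c*y+r.x[1],z],1)
for nm,y0 in(("L",97),("R",-97)):
  for q in((-42,73),(-42,-73),(42,-73),(42,73)): print(nm,q,W(q[0],q[1]+y0,226))
n=np.array([-.643,0,.766]);u=np.array([.766,0,.643])
p=np.array([-105,-105,107]); print("sw",W(*(p+15*u+8*n)),W(*(p+15*u+80*n)))
E
python3 fit.py
```

```text
[5.51607038e+02 1.53261007e+01 9.23219442e-02]
[[-0.0, 0.7], [0.6, 0.1], [-0.6, -0.5], [-1.2, -4.6], [-0.0, 1.0], [0.5, 0.1], [-0.1, 0.2], [0.5, -0.1], [0.1, 0.3], [-0.3, -0.1], [-0.3, 0.1], [0.3, 0.5], [1.0, 0.3], [0.8, 0.2]]
[[0.1, -0.5], [-0.9, -1.5], [0.4, -1.2], [0.2, -0.8], [-0.2, 0.3], [-1.0, 1.7], [-0.7, 1.4], [0.3, 1.1], [0.0, 0.3], [-0.7, 0.5], [0.6, 0.5], [-0.1, 0.8]]
L (-42, 73) [494.1 180.7 226. ]
L (-42, -73) [507.6  35.4 226. ]
L (42, -73) [591.2  43.1 226. ]
L (42, 73) [577.8 188.5 226. ]
R (-42, 73) [512.  -12.4 226. ]
R (-42, -73) [ 525.5 -157.8  226. ]
R (42, -73) [ 609.1 -150.1  226. ]
R (42, 73) [595.6  -4.7 226. ]
sw [463.1 -98.3 122.8] [ 417.  -102.6  177.9]
```

```bash
python3 -m pendant '[[[0,0,-5,-0.12],[0,0,-6,-0.24],[0,0,-6,-0.342],[0,0,-6,-0.342]]]' -1 20
```

```text
clock: 1.7
eef_pos: [136.0, 533.0, 273.7]
eef_rot: [3.141, 0.0, -3.048]
wrist_force: [-0.2, -0.7, -0.1]
finger_gap: 65.6
```

```bash
python3 -m pendant '[[[-32.4,-38.4,0,0],[-32.4,-38.4,0,0],[-32.4,-38.4,0,0],[-32.4,-38.4,0,0],[-32.4,-38.4,0,0]]]'
```

```text
clock: 2.2
eef_pos: [315.0, 355.8, 273.2]
eef_rot: [-3.141, -0.0, -3.053]
wrist_force: [1.0, 0.9, -0.3]
finger_gap: 25.6
```

```bash
python3 -m pendant '[[[-16.2,-19.1,0,0],[-16.2,-19.1,0,0],[-16.2,-19.1,0,0],[-16.2,-19.1,0,0],[-16.2,-19.1,0,0]]]'; python3 - <<'E'
from h import *
s=manip.read_state();print(s["eef_pos"],s["clock"])
for n in ["top","side","wrist"]:
    c=cams.camera(n); cv2.imwrite(f"pics/{n}1.png",c["frame"][:,:,::-1])
a=cv2.imread("pics/side1.png")[120:270,190:340]; cv2.imwrite("pics/sc1.png",cv2.resize(a,None,fx=4,fy=4,interpolation=cv2.INTER_CUBIC))
E
```

```text
clock: 2.7
eef_pos: [493.7, 180.7, 273.2]
eef_rot: [-3.142, -0.0, -3.053]
wrist_force: [0.7, 0.1, 1.2]
finger_gap: 0.6
[493.73472578 180.72495099 273.17039484] 2.7
```

View pics/sc1.png

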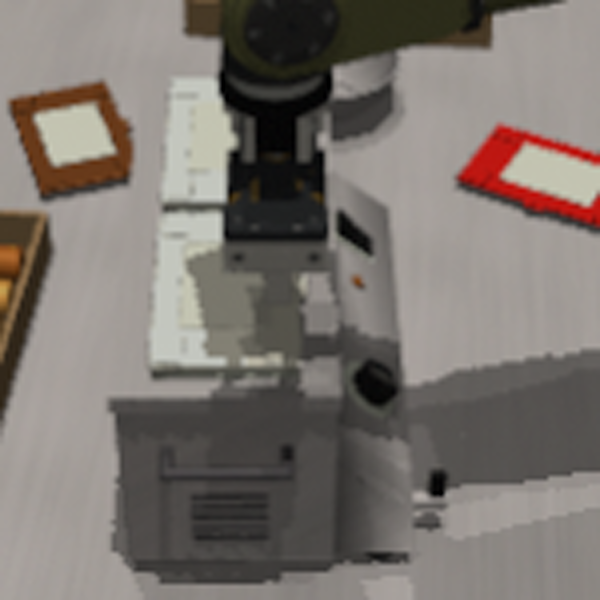

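View pics/wrist1.png

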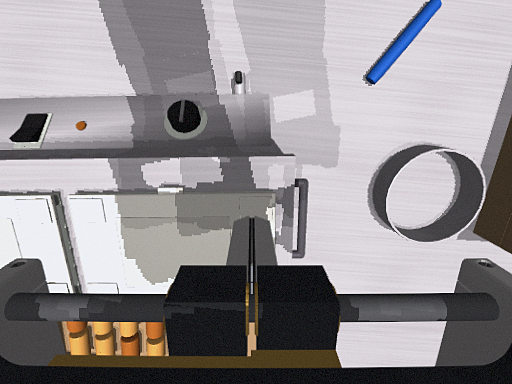

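```bash
python3 - <<'E'
from h import *
c=cams.camera("wrist"); T=np.linalg.inv(c["pose"]); r,_=cv2.Rodrigues(T[:3,:3])
x,y,a=551.607,15.326,.0923; C,S=np.cos(a),np.sin(a)
P=np.array([(-85,205,210),(-56,187,219),(-105+-.643*8,-105,107+6),(-56,7,219),(-42,170,226),(-53,184,225),(-53,156,225)],float)
Q=np.c_[C*P[:,0]-S*P[:,1]+x,S*P[:,0]+C*P[:,1]+y,P[:,2]]
p=cv2.projectPoints(Q,r,T[:3,3],c["K"],np.array(c["D"]))[0][:,0]; print(p.round())
f=c["frame"][:,:,::-1].copy()
for q in p: cv2.circle(f,tuple(int(v) for v in q),2,(0,0,255),-1)
cv2.imwrite("pics/w2.png",cv2.resize(f[130:270,150:330],None,fx=4,fy=4))
E
```

```text
[[292. 156.]
 [272. 191.]
 [ 24. 125.]
 [ 66. 193.]
 [252. 209.]
 [269. 197.]
 [236. 197.]]
```

View pics/w2.png

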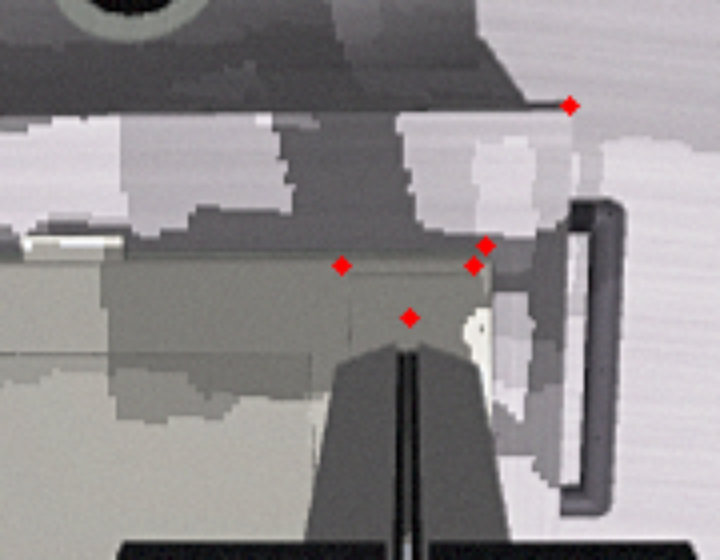

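```bash
python3 -m pendant '[[[0,0,3.2,0],[0,0,3.6,0],[0,0,3.8,0],[0,0,4.0,0],[0,0,4.1,0]]]'
```

```text
clock: 3.4
eef_pos: [492.6, 183.3, 234.3]
eef_rot: [3.141, 0.002, -3.049]
wrist_force: [-7.1, 0.7, 12.4]
finger_gap: 0.4
```

```bash
python3 -m pendant '[[[0,0,0.1,0],[0,0,0.2,0]]]'
```

```text
clock: 3.6
eef_pos: [492.7, 183.3, 232.4]
eef_rot: [3.14, 0.002, -3.049]
wrist_force: [-3.5, 0.9, 6.3]
finger_gap: 0.5
```

```bash
python3 -m pendant '[[[0,0,0.1,0],[0,0,0.2,0],[0,0,0.3,0]]]'
```

```text
clock: 3.9
eef_pos: [493.0, 183.0, 229.4]
eef_rot: [3.141, 0.003, -3.049]
wrist_force: [-7.2, -0.2, 18.9]
finger_gap: 0.5
```

```bash
python3 -m pendant '[[[0,0,0.05,0],[0,0,0.1,0]]]'
```

```text
clock: 4.1
eef_pos: [493.0, 183.1, 229.2]
eef_rot: [3.141, 0.003, -3.049]
wrist_force: [-7.7, -0.4, 23.9]
finger_gap: 0.4
```

```bash
python3 -m pendant '[[[0,0,-1.8,0],[0,-5,-1.8,0],[0,-10,-1.8,0],[0,-14.6,-1.8,0],[0,-14.6,-1.0,0]]]'
```

```text
clock: 4.6
eef_pos: [506.8, 33.0, 237.4]
eef_rot: [-3.141, 0.002, -3.054]
wrist_force: [0.3, 0.7, -0.4]
finger_gap: 0.5
```

```bash
python3 -m pendant '[[[0,0,0.2,0],[0,0,0.4,0],[0,0,0.5,0]]]'
```

```text
clock: 4.9
eef_pos: [506.4, 38.0, 232.2]
eef_rot: [-3.141, 0.001, -3.048]
wrist_force: [-0.4, -1.8, 2.8]
finger_gap: 0.6
```

```bash
python3 -m pendant '[[[0,0,0.1,0],[0,0,0.2,0],[0,0,0.3,0]]]'
```

```text
clock: 5.2
eef_pos: [506.2, 38.1, 229.2]
eef_rot: [3.141, 0.001, -3.048]
wrist_force: [-4.3, 2.8, 15.7]
finger_gap: 0.3
```

```bash
python3 -m pendant '[[[0,0,0.05,0],[0,0,0.1,0]]]'
```

```text
clock: 5.4
eef_pos: [506.3, 38.1, 229.0]
eef_rot: [3.141, 0.002, -3.048]
wrist_force: [-7.3, 3.4, 18.1]
finger_gap: 0.5
```

```bash
python3 -m pendant '[[[0,0,0.1,0],[0,0,0.15,0]]]'
```

```text
clock: 5.6
eef_pos: [506.4, 38.2, 228.7]
eef_rot: [3.141, 0.003, -3.048]
wrist_force: [-11.6, 1.8, 30.1]
finger_gap: 0.2
```

```bash
python3 -m pendant '[[[0,0,-1.8,0],[-4.5,0,-1.8,0],[-8.4,0,-1.8,0],[-8.4,0,-1.4,0],[-8.4,0,-0.9,0]]]'
```

```text
clock: 6.1
eef_pos: [589.9, 45.4, 234.0]
eef_rot: [3.141, -0.001, -3.049]
wrist_force: [5.3, 0.2, 11.9]
finger_gap: 0.5
```

```bash
python3 -m pendant '[[[0,0,0.2,0],[0,0,0.4,0],[0,0,0.5,0]]]'
```

```text
clock: 6.4
eef_pos: [589.4, 45.1, 231.0]
eef_rot: [-3.141, 0.003, -3.049]
wrist_force: [0.9, 0.4, 3.0]
finger_gap: 0.5
```

```bash
python3 -m pendant '[[[0,0,0.1,0],[0,0,0.2,0],[0,0,0.3,0]]]'
```

```text
clock: 6.7
eef_pos: [589.3, 45.1, 228.8]
eef_rot: [-3.142, 0.001, -3.049]
wrist_force: [-8.6, 0.5, 22.0]
finger_gap: 0.5
```

```bash
python3 -m pendant '[[[0,0,-1.8,0],[0,5,-1.8,0],[0,10,-1.8,0],[0,14.6,-1.8,0],[0,14.6,-1.0,0]]]'
```

```text
clock: 7.2
eef_pos: [574.9, 195.0, 237.2]
eef_rot: [3.141, 0.0, -3.044]
wrist_force: [0.0, -0.7, -0.1]
finger_gap: 0.3
```

```bash
python3 -m pendant '[[[0,0,0.2,0],[0,0,0.4,0],[0,0,0.5,0]]]'
```

```text
clock: 7.5
eef_pos: [576.3, 189.7, 232.7]
eef_rot: [3.141, 0.001, -3.05]
wrist_force: [-1.3, 3.5, 6.1]
finger_gap: 0.5
```

```bash
python3 -m pendant '[[[0,0,0.1,0],[0,0,0.2,0],[0,0,0.3,0]]]'
```

```text
clock: 7.8
eef_pos: [576.2, 189.2, 228.7]
eef_rot: [-3.141, -0.001, -3.05]
wrist_force: [-1.4, -2.9, 9.2]
finger_gap: 1.3
```

```bash
python3 -m pendant '[[[0,0,0.1,0],[0,0,0.2,0]]]'
```

```text
clock: 8.0
eef_pos: [576.4, 189.3, 228.5]
eef_rot: [-3.141, 0.001, -3.05]
wrist_force: [-7.1, -4.3, 20.6]
finger_gap: 0.1
```

```bash
python3 -m pendant '[[[0,0,-2,0],[0,-5,-2,0],[0,-10,-2,0],[0,-15,-2,0],[0,-19.4,-2,0]]]'
```

```text
clock: 8.5
eef_pos: [593.7, -5.6, 246.6]
eef_rot: [-3.141, -0.001, -3.05]
wrist_force: [0.2, 0.1, -0.7]
finger_gap: 0.4
```

```bash
python3 -m pendant '[[[0,0,0.6,0],[0,0,1.1,0],[0,0,1.3,0],[0,0,1.5,0]]]'
```

```text
clock: 8.9
eef_pos: [594.3, -2.3, 232.7]
eef_rot: [-3.14, 0.001, -3.048]
wrist_force: [-0.8, -1.8, 5.6]
finger_gap: 0.5
```

```bash
python3 -m pendant '[[[0,0,0.1,0],[0,0,0.2,0],[0,0,0.3,0]]]'
```

```text
clock: 9.2
eef_pos: [594.2, -1.8, 229.7]
eef_rot: [3.141, 0.001, -3.048]
wrist_force: [-4.0, 1.2, 14.1]
finger_gap: 0.4
```

```bash
python3 -m pendant '[[[0,0,0.1,0],[0,0,0.2,0]]]'
```

```text
clock: 9.4
eef_pos: [594.4, -1.8, 229.4]
eef_rot: [3.141, 0.003, -3.048]
wrist_force: [-7.4, 1.5, 26.8]
finger_gap: 0.6
```

```bash
python3 -m pendant '[[[0,0,-2,0],[4.5,0,-2,0],[8.4,0,-2,0],[8.4,0,-1.5,0],[8.4,0,-0.9,0]]]'
```

```text
clock: 9.9
eef_pos: [510.5, -10.1, 236.1]
eef_rot: [-3.142, 0.001, -3.049]
wrist_force: [0.3, 0.4, 0.5]
finger_gap: 0.6
```

```bash
python3 -m pendant '[[[0,0,0.2,0],[0,0,0.4,0],[0,0,0.5,0]]]'
```

```text
clock: 10.2
eef_pos: [511.2, -10.3, 230.2]
eef_rot: [3.141, -0.001, -3.049]
wrist_force: [0.4, 0.3, -0.1]
finger_gap: 0.2
```

```bash
python3 -m pendant '[[[0,0,0.1,0],[0,0,0.2,0],[0,0,0.3,0]]]'
```

```text
clock: 10.5
eef_pos: [511.1, -10.5, 228.9]
eef_rot: [-3.142, 0.002, -3.049]
wrist_force: [-4.4, 1.9, 16.6]
finger_gap: 0.2
```

```bash
python3 -m pendant '[[[0,0,0.1,0],[0,0,0.15,0]]]'
```

```text
clock: 10.7
eef_pos: [511.2, -10.5, 228.7]
eef_rot: [-3.141, 0.003, -3.049]
wrist_force: [-8.4, 1.8, 24.7]
finger_gap: 0.1
```

```bash
python3 -m pendant '[[[0,0,-1.8,0],[0,-5,-1.8,0],[0,-10,-1.8,0],[0,-14.6,-1.8,0],[0,-14.6,-1.0,0]]]'
```

```text
clock: 11.2
eef_pos: [524.2, -160.5, 236.5]
eef_rot: [-3.14, 0.001, -3.054]
wrist_force: [0.6, -0.1, -0.1]
finger_gap: 0.8
```

```bash
python3 -m pendant '[[[0,0,0.2,0],[0,0,0.4,0],[0,0,0.5,0]]]'
```

```text
clock: 11.5
eef_pos: [524.3, -155.9, 232.4]
eef_rot: [-3.14, 0.001, -3.049]
wrist_force: [-1.5, -4.6, 7.4]
finger_gap: 0.8
```

```bash
python3 -m pendant '[[[0,0,0.1,0],[0,0,0.2,0],[0,0,0.3,0]]]'
```

```text
clock: 11.8
eef_pos: [524.3, -155.2, 229.2]
eef_rot: [-3.142, 0.001, -3.048]
wrist_force: [-4.4, 2.7, 15.3]
finger_gap: 0.3
```

```bash
python3 -m pendant '[[[0,0,0.1,0],[0,0,0.15,0]]]'
```

```text
clock: 12.0
eef_pos: [524.4, -155.2, 228.9]
eef_rot: [-3.141, 0.002, -3.048]
wrist_force: [-6.5, 2.1, 22.1]
finger_gap: 0.7
```

```bash
python3 -m pendant '[[[0,0,-1.8,0],[-4.5,0,-1.8,0],[-8.4,0,-1.8,0],[-8.4,0,-1.4,0],[-8.4,0,-0.9,0]]]'
```

```text
clock: 12.5
eef_pos: [607.6, -147.4, 234.5]
eef_rot: [3.141, -0.002, -3.048]
wrist_force: [0.3, 0.2, 3.5]
finger_gap: 0.7
```

```bash
python3 -m pendant '[[[0,0,0.2,0],[0,0,0.4,0],[0,0,0.5,0]]]'
```

```text
clock: 12.8
eef_pos: [607.3, -147.8, 232.3]
eef_rot: [-3.141, 0.003, -3.049]
wrist_force: [1.7, 2.0, 3.5]
finger_gap: 0.9
```

```bash
python3 -m pendant '[[[0,0,0.1,0],[0,0,0.2,0],[0,0,0.3,0]]]'
```

```text
clock: 13.1
eef_pos: [607.1, -148.3, 228.6]
eef_rot: [-3.141, 0.0, -3.05]
wrist_force: [-5.7, 1.5, 13.1]
finger_gap: 0.2
```

```bash
python3 -m pendant '[[[0,0,0.1,0],[0,0,0.2,0]]]'
```

```text
clock: 13.3
eef_pos: [607.2, -148.4, 228.4]
eef_rot: [-3.141, 0.001, -3.05]
wrist_force: [-10.7, 3.0, 24.1]
finger_gap: 0.8
```

```bash
python3 -m pendant '[[[0,0,-1.2,0],[0,5,-1.2,0],[0,10,-1.2,0],[0,14.6,-1.2,0],[0,14.6,-0.5,0]]]'
```

```text
clock: 13.8
eef_pos: [593.7, 1.6, 231.9]
eef_rot: [3.141, 0.001, -3.045]
wrist_force: [-0.7, -0.9, 0.1]
finger_gap: 0.4
```

```bash
python3 -m pendant '[[[0,0,0.15,0],[0,0,0.3,0],[0,0,0.4,0],[0,0,0.45,0]]]'
```

```text
clock: 14.2
eef_pos: [594.5, -3.7, 228.5]
eef_rot: [3.141, 0.002, -3.051]
wrist_force: [-6.1, 6.9, 17.5]
finger_gap: 0.3
```

Home. Next: right near-left, then near-right, then back to the left cover.

```bash
python3 -m pendant '[[[0,0,-1.2,0],[4.5,0,-1.2,0],[8.4,0,-1.2,0],[8.4,0,-0.5,0],[8.4,0,-0.2,0]]]'
```

```text
clock: 14.7
eef_pos: [510.6, -11.7, 228.7]
eef_rot: [-3.141, 0.001, -3.051]
wrist_force: [-1.7, 0.2, 5.1]
finger_gap: 0.7
```

```bash
python3 -m pendant '[[[0,0,0.1,0],[0,0,0.2,0],[0,0,0.25,0]]]'
```

```text
clock: 15.0
eef_pos: [511.2, -11.5, 228.3]
eef_rot: [-3.14, 0.0, -3.05]
wrist_force: [-17.7, -2.1, 29.9]
finger_gap: 0.5
```

```bash
python3 -m pendant '[[[0,0,-1.2,0],[0,-5,-1.2,0],[0,-10,-1.2,0],[0,-14.6,-1.2,0],[0,-14.6,-0.5,0]]]'
```

```text
clock: 15.5
eef_pos: [524.8, -161.1, 230.9]
eef_rot: [-3.141, 0.0, -3.054]
wrist_force: [1.5, 0.4, -0.1]
finger_gap: 0.6
```

```bash
python3 -m pendant '[[[0,0,0.15,0],[0,0,0.3,0],[0,0,0.4,0],[0,0,0.5,0]]]'
```

```text
clock: 15.9
eef_pos: [524.7, -156.5, 228.4]
eef_rot: [-3.138, 0.002, -3.049]
wrist_force: [-9.2, -7.0, 25.8]
finger_gap: 0.6
```

```bash
python3 -m pendant '[[[0,0,-1.5,0],[0,5,-1.5,0],[0,10,-1.5,0],[0,15,-1.5,0],[0,19.4,-1.5,0]]]'
```

```text
clock: 16.4
eef_pos: [505.6, 40.3, 241.1]
eef_rot: [3.141, 0.0, -3.048]
wrist_force: [0.7, -0.0, -0.5]
finger_gap: 0.6
```

```bash
python3 -m pendant '[[[0,0,0.5,0],[0,0,1.1,0],[0,0,1.3,0],[0,0,1.45,0]]]'
```

```text
clock: 16.8
eef_pos: [506.6, 37.5, 228.3]
eef_rot: [3.139, 0.002, -3.05]
wrist_force: [-10.6, 10.4, 30.8]
finger_gap: 0.6
```

```bash
python3 -m pendant '[[[0,0,-1.2,0],[0,5,-1.2,0],[0,10,-1.2,0],[0,14.6,-1.2,0],[0,14.6,-0.5,0]]]'
```

```text
clock: 17.3
eef_pos: [492.6, 185.8, 231.7]
eef_rot: [3.141, 0.001, -3.046]
wrist_force: [0.5, -0.8, -0.7]
finger_gap: 0.1
```

```bash
python3 -m pendant '[[[0,0,0.15,0],[0,0,0.3,0],[0,0,0.4,0]]]'
```

```text
clock: 17.6
eef_pos: [493.2, 181.5, 228.5]
eef_rot: [3.14, 0.001, -3.051]
wrist_force: [-6.2, 2.3, 16.3]
finger_gap: 0.4
```

```bash
python3 -m pendant '[[[0,0,-1.2,0],[-4.5,0,-1.2,0],[-8.4,0,-1.2,0],[-8.4,0,-0.6,0],[-8.4,0,-0.3,0]]]'
```

```text
clock: 18.1
eef_pos: [576.6, 188.9, 229.5]
eef_rot: [-3.141, -0.002, -3.051]
wrist_force: [0.2, -0.6, 0.1]
finger_gap: 0.5
```

```bash
python3 -m pendant '[[[0,0,0.1,0],[0,0,0.2,0],[0,0,0.25,0]]]'
```

```text
clock: 18.4
eef_pos: [575.9, 190.1, 228.7]
eef_rot: [-3.142, 0.001, -3.049]
wrist_force: [-1.8, -1.6, 4.8]
finger_gap: 0.8
```

```bash
python3 -m pendant '[[[0,0,0.1,0],[0,0,0.2,0]]]'
```

```text
clock: 18.6
eef_pos: [576.1, 190.2, 228.5]
eef_rot: [-3.142, 0.002, -3.049]
wrist_force: [-10.5, -4.1, 21.5]
finger_gap: 0.5
```

```bash
python3 -m pendant '[[[0,0,-1.2,0],[0,-5,-1.2,0],[0,-10,-1.2,0],[0,-14.6,-1.2,0],[0,-14.6,-0.5,0]]]'
```

```text
clock: 19.1
eef_pos: [590.3, 40.4, 232.3]
eef_rot: [-3.141, 0.002, -3.054]
wrist_force: [0.5, 0.5, -0.2]
finger_gap: 0.5
```

```bash
python3 -m pendant '[[[0,0,0.15,0],[0,0,0.3,0],[0,0,0.4,0]]]'
```

```text
clock: 19.4
eef_pos: [589.9, 45.7, 228.6]
eef_rot: [-3.14, 0.002, -3.048]
wrist_force: [-6.5, -5.2, 15.8]
finger_gap: 0.3
```

```bash
python3 -m pendant '[[[0,0,-4,0],[3,-3,-5,0],[7,-6,-5,0],[11,-9.5,-5,0],[14.75,-12.9,-5,0]]]'; python3 - <<'E'
from h import *
c=cams.camera("side"); cv2.imwrite("pics/s3.png",cv2.resize(c["frame"][120:270,190:340,::-1],None,fx=4,fy=4,interpolation=cv2.INTER_CUBIC))
c=cams.camera("wrist"); T=np.linalg.inv(c["pose"]); r,_=cv2.Rodrigues(T[:3,:3])
x,y,a=551.607,15.326,.0923; C,S=np.cos(a),np.sin(a)
n=np.array([-.643,0,.766]);u=np.array([.766,0,.643]);v=np.array([0,1,0]);p0=np.array([-105,-105,107.])+8.5*n
P=np.array([p0+15*u,p0+22*u+13*v,p0+22*u-13*v,p0-22*u+13*v,p0-22*u-13*v,(-85,-205,210),(-85,-60,210)],float)
Q=np.c_[C*P[:,0]-S*P[:,1]+x,S*P[:,0]+C*P[:,1]+y,P[:,2]]
p=cv2.projectPoints(Q,r,T[:3,3],c["K"],np.array(c["D"]))[0][:,0]; print(p.round())
f=c["frame"][:,:,::-1].copy(); cv2.imwrite("pics/w3raw.png",f)
f=cv2.resize(f[100:240,170:350],None,fx=4,fy=4,interpolation=cv2.INTER_CUBIC)
for q in p: cv2.circle(f,(int((q[0]-170)*4),int((q[1]-100)*4)),3,(0,0,255),-1)
cv2.imwrite("pics/w3.png",f); print(manip.read_state()["eef_pos"])
E
```

```text
clock: 19.9
eef_pos: [456.0, -93.9, 277.3]
eef_rot: [-3.141, 0.001, -3.047]
wrist_force: [0.9, -0.7, 0.9]
finger_gap: 1.0
[[251. 186.]
 [261. 191.]
 [240. 191.]
 [261. 160.]
 [241. 160.]
 [146. 224.]
 [297. 225.]]
[455.06526482 -95.96837672 277.85092542]
```

View pics/w3.png

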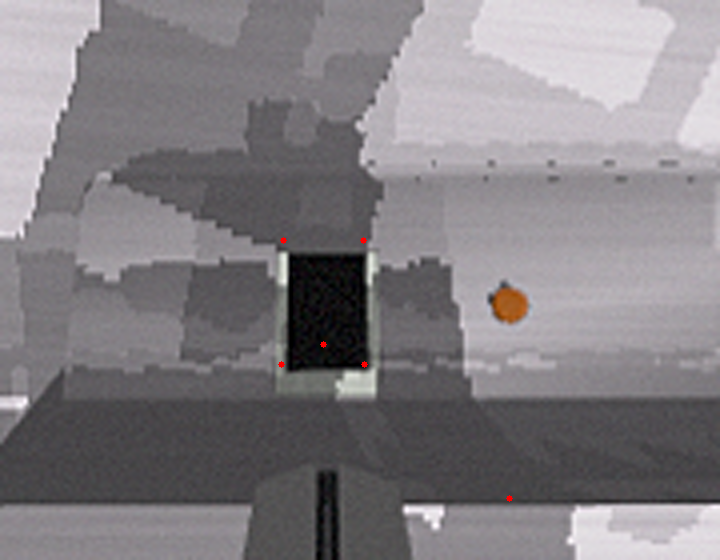

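View pics/s3.png

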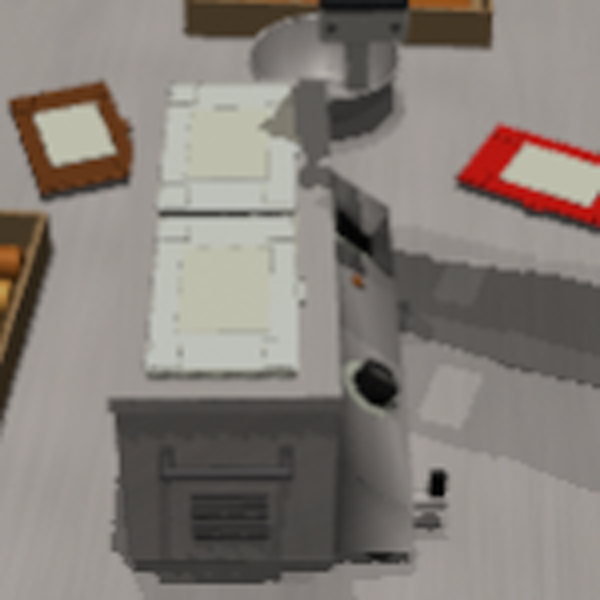

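```bash
python3 -m pendant '[[[0,0,4,0],[0,0,8,0],[0,0,11,0],[0,0,13,0],[0,0,13,0]]]'; python3 - <<'E'
from h import *
c=cams.camera("side"); cv2.imwrite("pics/s4.png",cv2.resize(c["frame"][120:220,240:320,::-1],None,fx=6,fy=6,interpolation=cv2.INTER_CUBIC))
c=cams.camera("wrist");f=c["frame"][:,:,::-1].copy(); cv2.imwrite("pics/w4.png",f)
print(manip.read_state()["eef_pos"])
E
```

```text
clock: 20.5
eef_pos: [456.8, -92.7, 144.9]
eef_rot: [3.14, -0.004, -3.047]
wrist_force: [-0.4, -0.3, 0.6]
finger_gap: 0.2
[457.98120358 -93.52167697 147.75038573]
```

View pics/w4.png

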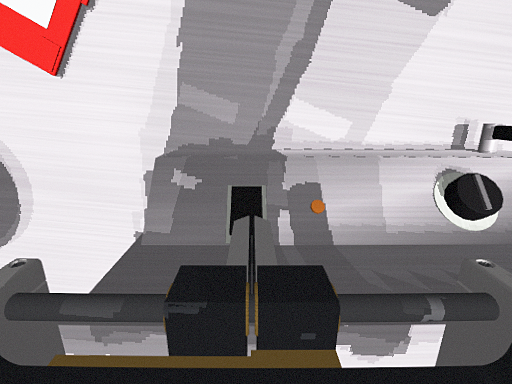

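View pics/s4.png

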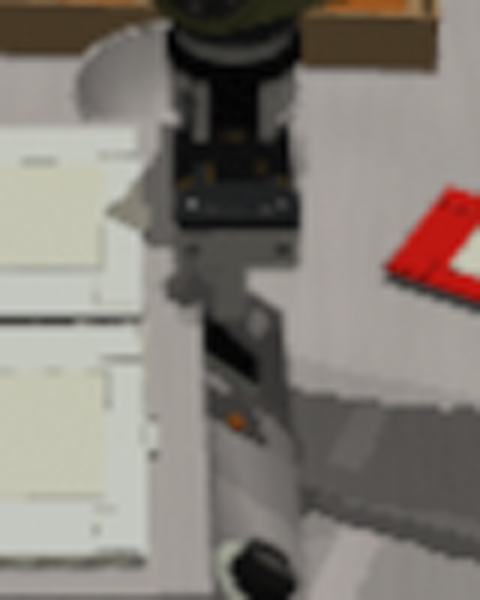

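```bash
python3 -m pendant '[[[0.15,-0.3,0.3,0],[0.25,-0.45,0.6,0],[0.25,-0.45,0.8,0]]]'
```

```text
clock: 20.9
eef_pos: [455.3, -99.3, 139.3]
eef_rot: [-3.141, 0.001, -3.05]
wrist_force: [-0.4, -0.3, -0.1]
finger_gap: 0.4
```

```bash
python3 -m pendant '[[[0,0,0.2,0],[0,0,0.4,0],[0,0,0.6,0],[0,0,0.7,0],[0,0,0.8,0]]]'
```

```text
clock: 21.4
eef_pos: [455.4, -99.2, 131.3]
eef_rot: [-3.141, 0.0, -3.049]
wrist_force: [-1.2, -0.4, 5.5]
finger_gap: 0.4
```

```bash
python3 -m pendant '[[[0,0,0.1,0],[0,0,0.2,0],[0,0,0.3,0]]]'
```

```text
clock: 21.7
eef_pos: [455.3, -99.1, 128.0]
eef_rot: [-3.141, 0.0, -3.049]
wrist_force: [-0.1, -0.4, 2.4]
finger_gap: 0.5
```

```bash
python3 -m pendant '[[[0,0,0.1,0],[0,0,0.15,0],[0,0,0.2,0]]]'
```

```text
clock: 22.0
eef_pos: [455.1, -99.0, 125.7]
eef_rot: [3.141, -0.0, -3.049]
wrist_force: [-0.1, -1.3, -0.1]
finger_gap: 0.2
```

```bash
python3 -m pendant '[[[0,0,-4,0],[0,0,-8,0],[0,0,-12,0],[3,0,-16,0],[7,0,-18,0]]]'; python3 -m pendant '[[[3,5,-2,0],[6,10,-4,0],[8,15,-5,0],[8,20,-5,0],[8,25,-5,0]]]'; python3 - <<'E'
from h import *
c=cams.camera("side"); cv2.imwrite("pics/s5.png",cv2.resize(c["frame"][125:265,205:305,::-1],None,fx=4.2,fy=4.2,interpolation=cv2.INTER_CUBIC))
c=cams.camera("top"); cv2.imwrite("pics/t5.png",c["frame"][:,:,::-1])
c=cams.camera("wrist"); cv2.imwrite("pics/w5.png",c["frame"][:,:,::-1])
print(manip.read_state()["eef_pos"])
E
```

```text
clock: 22.5
eef_pos: [385.5, -105.6, 308.5]
eef_rot: [-3.14, 0.002, -3.048]
wrist_force: [-0.8, -1.1, 0.4]
finger_gap: 0.4
clock: 23.0
eef_pos: [286.3, 107.4, 356.0]
eef_rot: [3.141, 0.003, -3.05]
wrist_force: [1.2, -0.0, 0.4]
finger_gap: 0.5
[286.70642426 108.24899925 355.13871415]
```

View pics/s5.png

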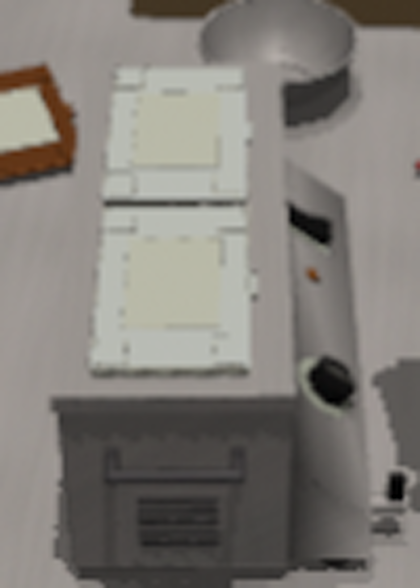

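View pics/w5.png

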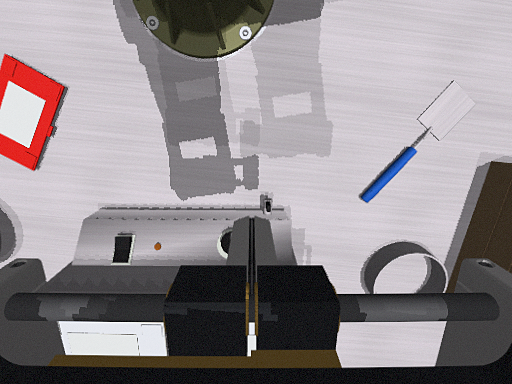

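View pics/t5.png

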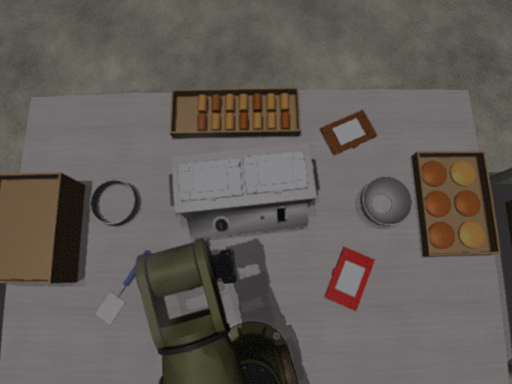

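```bash
python3 - <<'E'
from h import *
a=cv2.imread("pics/side0.png")[165:195,262:298]; c=cams.camera("side")["frame"][165:195,262:298,::-1]
cv2.imwrite("pics/cmp.png",cv2.resize(np.hstack([a,c]),None,fx=11,fy=11,interpolation=cv2.INTER_CUBIC))
E
```

```text
(no output)
```

View pics/cmp.png

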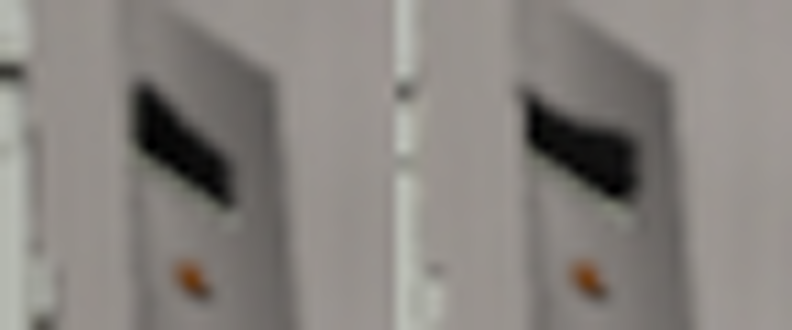

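The before/after crop shows that the rocker has flipped: its lower end now stands out and its upper end is pushed in. The covers lie flat, nothing around the warmer has moved, and the arm is clear.

```bash
python3 - <<'E'
from h import *
print(manip.sign_off())
E
```

```text
the job is handed in; nothing more can be done
None
```

Both covers are pressed home and the warmer is switched on. I handed the job in at about 23 s.

- **Covers:** I snapped down all eight corners one at a time with the closed fingertips. Afterwards I pushed each corner firmly again, except the right cover's far-right. That one was snapped last and got its firm push then. Every corner held with the pad at about 220.3–220.7 mm (home is 220.5). These pushes were 16–31 N vertically, so one, on the left cover's near-right corner, was just over the 30 N guide. All were well below the 60 N cracking limit.
- **Switch:** I pushed in the upper half of the rocker with the gripper upright, because the moves cannot tilt it. By the given sizes, the gripper's body stayed about 5 mm above the deck. The force peaked near 5.5 N, fell to 2.4 N, then to zero as it flipped. The before/after picture shows the upper half in and the lower half out.
- **Last checks:** the final pictures show both covers flat, nothing around the warmer visibly moved, and the arm clear of everything.
- **Off from plan:** the measured tool position drifted up to about 3 mm sideways while pressing the pads, which made no difference to the result.

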